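# Hold the try square in the free corner

### The job

Two posts have been glued upright on base plates; one of the two joints still has a round glue weight standing in its inside corner and is left to set. Pick up the try square and press it into the inside corner of the other joint, at about the middle of the post's width and lined up with the plate, until its foot is flat on the plate and its blade is flush against the post. Finish while still gripping it and pressing it lightly against both; leave the weight and everything else on the bench where it is.

Things in the scene. Friction and masses are not known exactly. Their poses are not given: they have to be found in the camera images.
- square: try square standing on its wooden foot. Origin: heel (outer corner, underside of foot, mid thickness). Foot 34 mm wide (x), 100 mm long from the heel along its own -y, 16 mm high. Steel blade 8 mm thick (x), 36 mm deep (y 0 to -36 mm), to 150 mm above the underside (z). Outer face of blade and foot at y = 0, looks along +y. 0.2 to 0.33 kg. Grip across the blade from above
- plate_a: one of two like joints fixed to the bench, joint A: its base plate, pale wood, 80 (x) x 180 (y) x 20 (z) mm, lying on the bench. Origin on the bench level, straight below point corner_a; the plate reaches 30 mm to its own +y (under the post) and 150 mm to its own -y, 40 mm to either side in x; top at 20 mm
- post_a: upright wooden post standing on plate_a and fixed to it, 70 (x) x 30 (y) x 100 (z) mm, its top 120 mm above the bench. Origin at the middle of the lower edge of its inner face; the inner face looks along its own -y; axes parallel to the plate's
- corner_a (a point): the inside corner of joint A: point on the plate's top, 20 mm above the bench, at the middle of the post's inner face. z up, y points into the post, -y along the free plate; x along the corner line
- plate_b: one of two like joints fixed to the bench, joint B: its base plate, pale wood, 80 (x) x 180 (y) x 20 (z) mm, lying on the bench. Origin on the bench level, straight below point corner_b; the plate reaches 30 mm to its own +y (under the post) and 150 mm to its own -y, 40 mm to either side in x; top at 20 mm
- post_b: upright wooden post standing on plate_b and fixed to it, 70 (x) x 30 (y) x 100 (z) mm, its top 120 mm above the bench. Origin at the middle of the lower edge of its inner face; the inner face looks along its own -y; axes parallel to the plate's
- corner_b (a point): the inside corner of joint B: point on the plate's top, 20 mm above the bench, at the middle of the post's inner face. z up, y points into the post, -y along the free plate; x along the corner line
- weight: round dark steel glue weight, 42 mm across, 50 mm high with a small knob, loose, about 0.4 kg; it stands on the plate in the inside corner of one of the two joints, which is still setting, its axis about 27 mm from the corner point. Origin: centre of its underside
- glue_bottle: bystander: white glue bottle standing, 32 mm across, 85 mm high; origin under its centre
- spool: bystander: black wire spool standing on end, 64 mm across, 50 mm high; origin under its centre
- screwdriver: bystander: screwdriver, 170 mm long, lying on the bench along its own x; origin under its middle
- cork_block: bystander: cork sanding block, 100 x 55 x 32 mm; origin under its centre
- hammer: bystander: hammer, 240 mm long, lying along its own x; origin under its middle
- fret_pack: bystander: wooden card with fret wires on it, 75 x 110 x 11 mm; origin under its centre
- pliers: bystander: pliers, 165 mm long, lying along their own x; origin on the bench near the pivot
Mind the look-alikes: they are no part of the job. What is shaped like the square but white is not meant.

How it is judged:
By the outcome, as a careful person would: the job done as asked, in the order asked, and still so for the second after the job is handed in, while the arm keeps its last pose, push and grip.
It also fails if it takes over 37 s, if anything falls off the work surface, if the arm or the gripper's body presses on something with over 40 N, if the wrist force passes 120 N, or if a joint passes its speed limit or range.

### The arm

A 6-joint arm with a two-finger parallel gripper is mounted at the origin on the work surface. World frame = base frame: x ahead of the robot, y to its left, z up, the work surface at z = 0. Lengths are in m, angles in rad, forces in N, time in s.
With the tool pointing down it reaches from about 0.375 to 0.925 m from the base axis. Payload 5.7 kg.
Tool frame: the origin (TCP) lies midway between the tips of the shut fingers; the grasp point (between the pads) lies 19 mm behind it; z points along the fingers, x is the direction in which the jaws open and shut, and the axes are right-handed (so a half turn about z gives the same grasp; the last joint's range is limited). The gripper opens to 88 mm and grips with 3 to 60 N. Pads are 20 mm wide; open, the fingers measure 115 mm over their backs; the gripper's body (75 mm by 178 mm) begins 61 mm behind the grasp point.
Start: joints at [-1.341, 0.359, 1.51, -0, 1.272, -0.115], TCP at [0.203, -0.565, 0.223] pointing down, gripper open.
Joint ranges: [-2.97, 2.97], [-1.01, 2.36], [0.21, 2.38], [-0.96, 4.11], [0.2, 2.71], [-2.98, 2.98]. Speed limits (rad/s): [2.39, 2.39, 3.14, 3.14, 3.14, 3.14].

### API

Orientations are given as a unit quaternion [x, y, z, w].
In Python, from bench import move_ptp, servo_line, goto_joints, move_gripper, sleep, inverse_kinematics, capture, PlanningError, close_job, spot_in, silhouettes, current_clock, current_joint_pos, current_qvel, current_joint_torque, current_position, current_orientation, current_force, current_torque, current_finger_gap gives the robot as it stands. Calls block until the motion is done:
- move_ptp(position, orientation): joint-space move of the TCP to a pose.
- servo_line(position, orientation=None, rate=0.15, contact_N=None): straight line of the TCP; orientation=None keeps the orientation; rate is the mean speed in m/s. With contact_N (N) it stops when the force on the tool has changed by that much, and returns True; else False.
- goto_joints(angles): joint-space move.
- move_gripper(opening): finger opening in m; the grip force is fixed at half the most; returns when the fingers have stopped.
- sleep(seconds).
- inverse_kinematics(position, orientation): joint angles nearest the present ones, or None.
- capture(name): name is "side" or "top"; returns a dict with "image" (384x512x3 uint8, blue, green, red), "range_z" (384x512 float32, m along the optical axis (not along the pixel's ray), 0 where there is no reading), "intrinsics" (3x3 intrinsics, pixels), "R" (3x3) and "t" (3): a world point X has camera coordinates R X + t. Camera axes: x right, y down, z forward; pixel columns grow to the right and rows downward; lengths in m; the calibration is good to about 2 mm. A picture is of the moment at which its call begins.
A pose or a line that the arm cannot do raises PlanningError and nothing moves.
- close_job(): hands the job in, once; it reports no verdict.
Trained networks look in the newest picture that a camera, given by its name, has taken for a name from the list of things; names that differ only in an ending like _2 or _b are one class to them, and where a whole thing is asked for, a point or a joint stands for the part that bears it (a point fixed in the world has none). Each returns a list of dicts, best first, with "conf" (0 to 1); they miss things now and then, are a little off and sometimes report something else, mostly with a low value. They report only what shows in the picture. A call takes as long as a camera call. They do not tell look-alikes from the thing itself.
- spot_in(camera, query): "xy" ([column, row] in pixels, amid what is visible of it).
- silhouettes(camera, query): "region" (384x512 bool, what is visible of it) and "xy" ([column, row] in pixels, amid what is visible of it).
Readings, each from a call of its own:
- current_clock(): time.
- current_joint_pos(): joint angles.
- current_qvel(): joint speeds.
- current_joint_torque(): joint torques, N m.
- current_position(): TCP position.
- current_orientation(): TCP orientation.
- current_force(): force on the tool from outside, world axes, zero at the start.
- current_torque(): the same for the moment, N m.
- current_finger_gap(): finger opening in m.
Only numpy, scipy, OpenCV 4.12 (cv2) and the standard library are available. Lean on these libraries where they do the work, as an engineer would, in place of code of your own. Each camera call takes 0.05 s, during which the arm holds its last target.

## Working session

There is one attempt and no reset: what is moved stays moved. The work goes in short steps, each a Python script; the robot and the scene stay as the last script left them, time stands still between calls to the robot, and variables do not carry over. Pictures are saved under pics/ and viewed, and the job is handed in when it is done.

```bash
ls; mkdir -p pics; python3 - <<'E'
from bench import *
import cv2,numpy as np,pickle
D={}
for c in("side","top"):
    d=capture(c);D[c]=d;cv2.imwrite(f"pics/{c}0.png",d["image"])
    for q in("square","plate_a","post_a","weight"):
        for s in silhouettes(c,q): print(c,q,round(s["conf"],2),np.round(s["xy"]),s["region"].sum()); D.setdefault((c,q),[]).append(s)
pickle.dump(D,open("d0.pkl","wb"));print(current_clock(),current_finger_gap(),current_orientation())
E
```

```text
pics
side square 0.86 [197. 224.] 898
side square 0.65 [237. 363.] 1849
side square 0.58 [142. 191.] 1100
side plate_a 0.96 [298. 286.] 2791
side plate_a 0.96 [252. 138.] 1368
side post_a 0.97 [231. 100.] 964
side post_a 0.72 [281. 235.] 1354
side post_a 0.26 [336. 182.] 1060
side weight 0.52 [238. 117.] 293
top square 0.73 [225. 282.] 518
top square 0.61 [268. 248.] 442
top plate_a 0.79 [192. 172.] 1182
top plate_a 0.67 [341. 202.] 1214
top post_a 0.96 [156. 175.] 515
top post_a 0.58 [309. 198.] 441
top weight 0.52 [172. 179.] 176
0.5 0.0877481598838771 [ 8.17912298e-01 -5.75342912e-01 -5.74167611e-05 -5.15309101e-05]
```

View pics/side0.png

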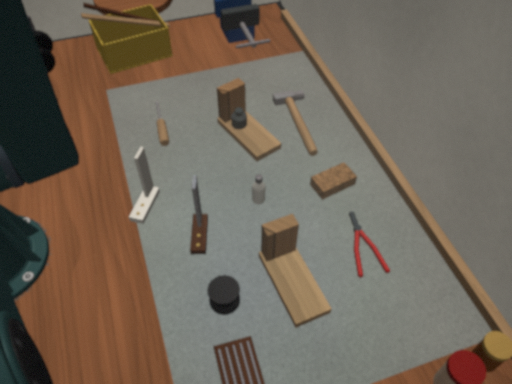

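View pics/top0.png

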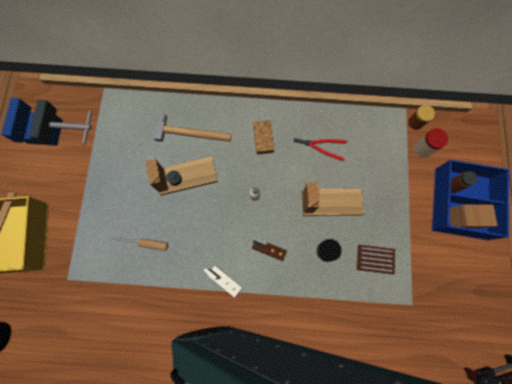

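The weight stands in the far-left joint (side 238,117; top 172,179), so the target is the joint at top (335,200) / side (290,265). The wooden square is at top (268,248) / side (197,224). The white look-alike is at top (225,282).

```bash
cat > h.py <<'E'
import numpy as np,cv2
def cloud(d):
    z=d["range_z"].astype(float);K=d["intrinsics"];h,w=z.shape
    u,v=np.meshgrid(np.arange(w),np.arange(h))
    P=np.stack([(u-K[0,2])/K[0,0]*z,(v-K[1,2])/K[1,1]*z,z],-1)
    W=(P-d["t"])@d["R"]
    W[z<=0]=np.nan
    return W
def proj(d,X):
    p=(np.asarray(X)@d["R"].T+d["t"])@d["intrinsics"].T
    return p[...,:2]/p[...,2:]
E
python3 - <<'E'
import pickle,numpy as np,cv2
from h import *
D=pickle.load(open("d0.pkl","rb"))
W={c:cloud(D[c]) for c in("side","top")}
for c in W:
    print(c,"cam pos",np.round(-D[c]["R"].T@D[c]["t"],3),"fx",D[c]["intrinsics"][0,0])
    for (nm,z0,z1) in (("bench",-.01,.01),):
        b=W[c][...,2]; print("bench med",np.nanmedian(b[(b>-.02)&(b<.015)]))
def rect(P,n):
    r=cv2.minAreaRect((P[:,:2]*1000).astype(np.float32));print(n,len(P),np.round(r[0],1),np.round(r[1],1),round(r[2],1),"z",np.round(np.percentile(P[:,2],[5,50,95]),4),"med",np.round(np.median(P,0),4))
for c in W:
    for q in("square","plate_a","post_a","weight"):
        for s in D[(c,q)]:
            P=W[c][s["region"]];P=P[~np.isnan(P[:,0])]
            if len(P)<10: continue
            rect(P,f"{c} {q} {np.round(s['xy'])}")
            if q=="plate_a":
                rect(P[abs(P[:,2]-.02)<.006],"   top")
            if q=="post_a": 
                Q=P[abs(P[:,2]-.12)<.006]
                if len(Q)>5: rect(Q,"   top")
            if q=="square":
                for lo,hi,n in((.01,.022,"foot"),(.03,.2,"blade")):
                    Q=P[(P[:,2]>lo)&(P[:,2]<hi)]
                    if len(Q)>5: rect(Q,"   "+n)
for c,(x,y) in(("side",(197,218)),("top",(268,248)),("side",(285,260)),("top",(332,200))):
    im=D[c]["image"][max(0,y-60):y+60,x-80:x+80];cv2.imwrite(f"pics/z_{c}_{x}.png",cv2.resize(im,None,fx=4,fy=4,interpolation=cv2.INTER_CUBIC))
a=[cv2.imread(f"pics/z_{n}.png") for n in("side_197","top_268","side_285","top_332")]
cv2.imwrite("pics/z0.png",cv2.resize(np.vstack([np.hstack(a[:2]),np.hstack(a[2:])]),(800,600)))
E
```

```text
side cam pos [ 0.359 -0.692  0.905] fx 478.15404379430646
bench med 0.0019785459484886287
top cam pos [ 0.355 -0.041  1.061] fx 353.08641807870544
bench med 0.00010140067060009181
side square [197. 224.] 898 [441.4 -71.7] [121.4  35.9] 72.1 z [0.0075 0.0183 0.1499] med [ 0.4414 -0.0668  0.0183]
   foot 539 [437.8 -79.9] [101.5  34.1] 72.1 z [0.0136 0.0173 0.0201] med [ 0.4356 -0.0874  0.0173]
   blade 281 [447.8 -49. ] [40.8  8.5] 72.0 z [0.0386 0.1083 0.1524] med [ 0.446  -0.0627  0.1083]
side square [237. 363.] 1843 [ 433.6 -384.5] [100.4  77.9] 87.5 z [0.0065 0.0098 0.0134] med [ 0.4345 -0.3844  0.0098]
   foot 855 [ 432.8 -387.4] [93.2 74.6] 86.7 z [0.0101 0.0115 0.014 ] med [ 0.4336 -0.3878  0.0115]
side square [142. 191.] 1098 [350.7 101.8] [226.3  67.3] 77.8 z [0.005  0.0196 0.1477] med [0.3492 0.0561 0.0196]
   foot 483 [337.9  42.9] [102.7  35.5] 56.4 z [0.0126 0.0173 0.0199] med [0.3342 0.0345 0.0173]
   blade 480 [355.5  70. ] [39.6 11. ] 56.7 z [0.0387 0.1004 0.151 ] med [0.3555 0.0642 0.1004]
side plate_a [298. 286.] 2782 [ 596.  -257.1] [ 88.3 189.2] 5.2 z [0.0134 0.021
[... 1875 characters left out ...]
[ 88.5 172.9] 3.6 z [0.0143 0.0196 0.0229] med [ 0.5891 -0.2819  0.0196]
   top 1151 [ 590.9 -263.8] [ 78.3 173. ] 4.2 z [0.0164 0.0197 0.023 ] med [ 0.5907 -0.2819  0.0197]
top post_a [156. 175.] 513 [628.6 281.1] [102.7  62.2] 16.8 z [0.0276 0.1162 0.1217] med [0.6122 0.2555 0.1162]
   top 265 [617.8 262.3] [69.3 30.8] 16.8 z [0.1167 0.119  0.1223] med [0.6169 0.2616 0.119 ]
top post_a [309. 198.] 440 [ 583.9 -185. ] [70.5 30.4] 4.9 z [0.0366 0.1179 0.1223] med [ 0.5771 -0.1804  0.1179]
   top 271 [ 584.  -185.2] [70.4 30. ] 5.4 z [0.1169 0.1196 0.1227] med [ 0.5824 -0.1849  0.1196]
top weight [172. 179.] 176 [623.1 220.5] [38.  40.7] 0.2 z [0.0334 0.051  0.071 ] med [0.6198 0.2164 0.051 ]
```

View pics/z0.png

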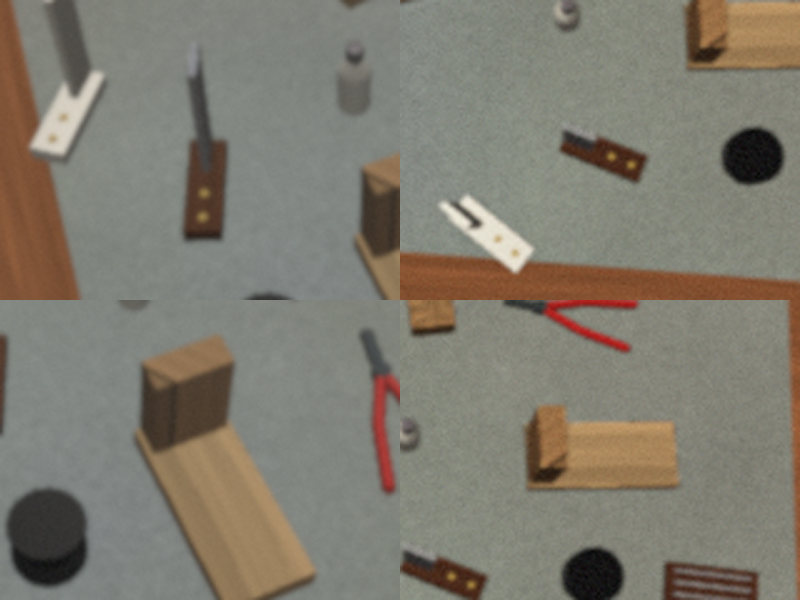

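The clouds agree with the given sizes:
- **Square:** heel near (0.452, -0.0315), yaw -18°.
- **Target corner:** near (0.587, -0.202), yaw +5°.

Next I grasp the blade about 100 mm up.

```bash
cat >> h.py <<'E'
def q(deg):
    a=np.radians(deg)/2;return [float(np.cos(a)),float(np.sin(a)),0.,0.]
def yd(deg):
    a=np.radians(deg);return np.array([-np.sin(a),np.cos(a)])
GY=0.020; GZ=0.081
def tcp(heel,deg,z):  # z = underside height
    p=np.array(heel)-GY*yd(deg);return [float(p[0]),float(p[1]),GZ+z]
E
python3 - <<'E'
from bench import *
from h import *
heel=[.452,-.0315];Y=-18.
move_ptp(tcp(heel,Y,.10),q(Y))
servo_line(tcp(heel,Y,0),rate=.12)
print("F pre",current_force(),current_clock())
move_gripper(0.0)
print("gap",current_finger_gap(),current_force(),current_position(),current_clock())
servo_line(tcp(heel,Y,.14),rate=.12)
print("gap",current_finger_gap(),current_force(),current_torque(),current_clock())
d=capture("side");cv2.imwrite("pics/side1.png",d["image"])
d2=capture("top");cv2.imwrite("pics/top1.png",d2["image"])
import pickle;pickle.dump((d,d2),open("d1.pkl","wb"))
for h,dg,z in(([.589,-.232],5,.14),([.589,-.232],5,.02)):
    print(inverse_kinematics(tcp(h,dg,z),q(dg)))
E
```

```text
F pre [-0.14189877 -0.04845673 -0.03775792] 3.5333
gap 0.007731356579007197 [-0.34853552 -0.2974188  -1.60060137] [ 0.44563634 -0.05046022  0.08085766] 4.7333
gap 0.007831885213961425 [-0.18376666  0.27971566 -2.95951755] [ 0.03204115 -0.03379604  0.01674573] 6.05
[-5.10591745e-01  4.20599894e-01  1.41557642e+00 -4.44089210e-16
  1.30541633e+00 -5.97858207e-01]
[-5.10591745e-01  5.39320220e-01  1.53814336e+00 -4.44089210e-16
  1.06412907e+00 -5.97858207e-01]
```

View pics/side1.png

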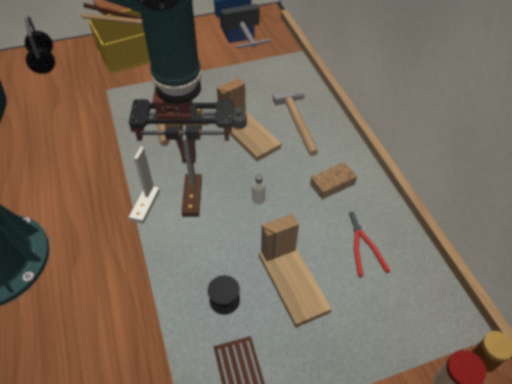

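The square is lifted: its foot shows at side (192,195) and the gap is 7.8 mm. Next I measure how it sits in the hand, including any tilt.

```bash
cat >> h.py <<'E'
def footfit(d,region_px,zr,show=True):
    # points on foot top: fit plane, rect
    W=cloud(d);x0,x1,y0,y1=region_px
    P=W[y0:y1,x0:x1].reshape(-1,3);C=d["image"][y0:y1,x0:x1].reshape(-1,3)
    m=(P[:,2]>zr[0])&(P[:,2]<zr[1]);P=P[m]
    A=np.c_[P[:,:2],np.ones(len(P))]
    w=np.ones(len(P),bool)
    for _ in range(6):
        s=np.linalg.lstsq(A[w],P[w,2],rcond=None)[0];w=abs(A@s-P[:,2])<.003
    r=cv2.minAreaRect((P[w,:2]*1000).astype(np.float32))
    print("n",w.sum(),"rect",np.round(r[0],1),np.round(r[1],1),round(r[2],1),"zc",round(float(np.median(P[w,2])),4),"slope",np.round(s[:2],3))
    return s,r
E
python3 - <<'E'
import pickle
from h import *
d,d2=pickle.load(open("d1.pkl","rb"))
for Y in(-18,):
  s,r=footfit(d,(178,206,168,222),(.13,.185))
  print("slope along square y",s[:2]@yd(Y),"x",s[:2]@np.array([np.cos(np.radians(Y)),np.sin(np.radians(Y))]))
E
```

```text
n 582 rect [435.8 -78.4] [102.6  34.4] 72.6 zc 0.1568 slope [-0.001  0.002]
slope along square y 0.0014217935359995264 x -0.0011324458413203954
```

```bash
python3 - <<'E'
from bench import *
from h import *
Y=5.; c=np.array([.5875,-.202])
h0=c-.03*yd(Y)
move_ptp(tcp(h0,Y,.14),q(Y))
print(current_force(),current_clock())
servo_line(tcp(h0,Y,.032),rate=.12)
f0=np.array(current_force());print("hover",f0,current_clock())
r=servo_line(tcp(h0,Y,.010),rate=.02,contact_N=4)
p=np.array(current_position());print("down",r,p,"underside",p[2]-GZ,np.array(current_force())-f0,current_torque(),current_clock())
np.save("f0.npy",f0)
d=capture("side");cv2.imwrite("pics/side2.png",d["image"])
E
```

```text
[ 0.13625334 -0.12886765 -1.76328499] 7.125
hover [ 0.18231336 -0.70659511 -2.50626659] 8.175
down True [ 0.59186243 -0.25180177  0.10075619] underside 0.019756185868305964 [-0.30053688  0.46813504  5.19439426] [ 0.03340242 -0.10344318  0.01003255] 8.85
```

View pics/side2.png

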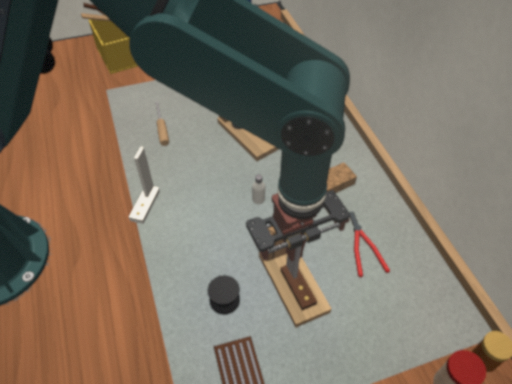

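The foot touched the plate at the expected height, 19.8 mm, at side (300,285). I'll lift it 1 mm, push to the post, then press down.

```bash
python3 - <<'E'
from bench import *
from h import *
Y=5.;f0=np.load("f0.npy");y=np.r_[yd(Y),0]
def st(n):
    p=np.array(current_position());f=np.array(current_force())-f0
    print(n,p.round(4),"heel rel corner y",round(float((p+GY*y)@y-np.r_[.5875,-.202,0]@y),4),"under",round(p[2]-GZ,4),"Fy,z",round(f@y,2),round(f[2],2),"f",f.round(2),"T",np.round(current_torque(),2),current_clock())
p=np.array(current_position())
p[2]+=.0015;servo_line(p.tolist(),rate=.02);st("up")
r=servo_line((np.array(current_position())+.040*y).tolist(),rate=.03,contact_N=5);st(f"push {r}")
p=np.array(current_position());
r=servo_line((p-[0,0,.006]).tolist(),rate=.012,contact_N=6);st(f"down {r}")
sleep(.3);st("settle")
r=servo_line((np.array(current_position())+.006*y).tolist(),rate=.012,contact_N=5);st(f"push2 {r}")
sleep(.5);st("settle")
d=capture("side");cv2.imwrite("pics/side3.png",d["image"])
d2=capture("top");cv2.imwrite("pics/top3.png",d2["image"])
import pickle;pickle.dump((d,d2),open("d3.pkl","wb"))
cv2.imwrite("pics/s3z.png",cv2.resize(d["image"][180:330,220:370],None,fx=4,fy=4,interpolation=cv2.INTER_CUBIC))
E
```

```text
up [ 0.5915 -0.2516  0.1018] heel rel corner y -0.0298 under 0.0208 Fy,z 1.35 -0.74 f [-0.91  1.27 -0.74] T [ 0.06 -0.06 -0.01] 9.1833
push True [ 0.5887 -0.2216  0.1016] heel rel corner y 0.0004 under 0.0206 Fy,z -1.41 1.6 f [ 0.72 -1.35  1.6 ] T [-0.28 -0.2  -0.02] 10.15
down True [ 0.5886 -0.2216  0.1008] heel rel corner y 0.0003 under 0.0198 Fy,z 1.62 8.28 f [-1.04  1.53  8.28] T [ 0.01 -0.14  0.02] 10.3667
settle [ 0.5886 -0.2216  0.1008] heel rel corner y 0.0003 under 0.0198 Fy,z 1.5 7.31 f [-1.21  1.4   7.31] T [ 0.02 -0.06 -0.01] 10.6667
push2 True [ 0.5886 -0.2216  0.1008] heel rel corner y 0.0003 under 0.0198 Fy,z 0.72 6.18 f [0.32 0.75 6.18] T [ 0.12 -0.09  0.02] 10.9167
settle [ 0.5886 -0.2217  0.1008] heel rel corner y 0.0003 under 0.0198 Fy,z -0.05 7.12 f [-0.41 -0.09  7.12] T [ 0.21 -0.07  0.01] 11.4167
```

View pics/s3z.png

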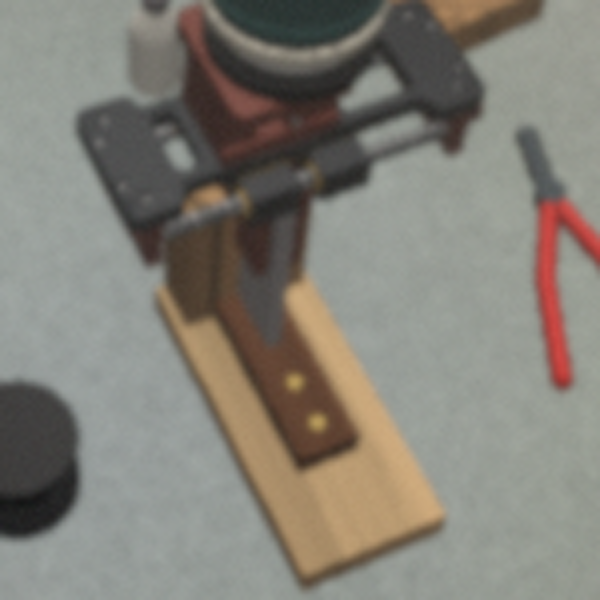

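The square is in the corner, foot at side zoom (285,390), centred on the plate. The push on the post has relaxed to about 0 N, so I'll add y push in small steps.

```bash
cat > p.py <<'E'
from bench import *
from h import *
Y=5.;f0=np.load("f0.npy");y=np.r_[yd(Y),0]
def F(n=6):
    a=[]
    for _ in range(n): sleep(.03);a.append(current_force())
    return np.mean(a,0)-f0
def st(n):
    p=np.array(current_position());f=F()
    print(n,"heel y mm",round(1e3*float((p+GY*y)@y-np.r_[.5875,-.202,0]@y),2),"under",round(1e3*(p[2]-GZ),2),"Fy,z",round(f@y,2),round(f[2],2),"T",np.round(current_torque(),2),round(current_clock(),2));return f
E
python3 - <<'E'
from p import *
import pickle
st("now")
base=np.array(current_position())
for k in range(1,9):
    t=base+.0004*k*y-[0,0,0.0002]
    servo_line(t.tolist(),rate=.01)
    f=st(k)
    if f@y<-7: break
d=capture("side");cv2.imwrite("pics/side4.png",d["image"])
s,r=footfit(d,(265,320,245,300),(.033,.042))
print("slopes y,x",s[:2]@y[:2],s[:2]@np.array([y[1],-y[0]]))
E
```

```text
now heel y mm 0.34 under 19.79 Fy,z 0.67 7.23 T [ 0.13 -0.12 -0.03] 11.72
1 heel y mm 0.34 under 19.79 Fy,z -0.6 7.61 T [ 0.1  -0.09  0.  ] 12.17
2 heel y mm 0.41 under 19.78 Fy,z -2.69 7.67 T [-0.17  0.04  0.04] 12.62
3 heel y mm 0.39 under 19.83 Fy,z -4.15 7.65 T [-0.5   0.07  0.04] 13.07
4 heel y mm 0.41 under 19.8 Fy,z -5.23 6.9 T [-0.72  0.12  0.06] 13.52
5 heel y mm 0.37 under 19.86 Fy,z -6.08 6.68 T [-0.91  0.12  0.13] 13.97
6 heel y mm 0.43 under 19.86 Fy,z -7.22 6.27 T [-1.09  0.15  0.03] 14.42
n 608 rect [ 587.7 -249.5] [ 68.  105.1] 0.7 zc 0.0378 slope [ 0.01  -0.005]
slopes y,x -0.005626392393130717 0.009968695923393965
```

```bash
python3 - <<'E'
from p import *
st("now")
for cam in("side","top"):
    d=capture(cam);W=cloud(d)
    cv2.imwrite(f"pics/{cam}5.png",d["image"])
    if cam=="side": cv2.imwrite("pics/s5z.png",cv2.resize(d["image"][170:330,220:370],None,fx=4,fy=3.7,interpolation=cv2.INTER_CUBIC)[:600])
    c=np.array([.588,-.202]) if cam=="side" else np.array([.5855,-.201])
    x=np.array([y[1],-y[0]]);L=np.stack([(W[...,:2]-c)@x,(W[...,:2]-c)@y[:2],W[...,2]],-1)
    def fit(m,n,k):
        P=L[m]; o=[i for i in range(3) if i!=k]
        A=np.c_[P[:,o],np.ones(len(P))];w=np.ones(len(P),bool)
        for _ in range(6):
            s=np.linalg.lstsq(A[w],P[w,k],rcond=None)[0];w=abs(A@s-P[:,k])<.004
        print(cam,n,w.sum(),"slopes",np.round(s[:2],4),"med",np.round(np.median(P[w],0),4),"x range",np.round(np.percentile(P[w,0],[1,99]),4),"y",np.round(np.percentile(P[w,1],[1,99]),4))
    a,b,z=L[...,0],L[...,1],L[...,2]
    fit((abs(z-.037)<.006)&(abs(a)<.025)&(b<-.045)&(b>-.13),"foot top",2)
    fit((abs(z-.021)<.006)&(abs(a)<.038)&(b<-.105)&(b>-.145),"plate",2)
    fit((abs(z-.021)<.006)&(abs(a)<.038)&(abs(a)>.02)&(b<-.02)&(b>-.145),"plate2",2)
    for qn in("weight",):
        for s in silhouettes(cam,qn): print(qn,round(s["conf"],2),np.nanmedian(W[s["region"]],0))
E
```

```text
now heel y mm 0.42 under 19.85 Fy,z -7.32 6.12 T [-1.23  0.12  0.04] 14.67
side foot top 416 slopes [ 0.0065 -0.0079] med [-0.0019 -0.0733  0.0377] x range [-0.0183  0.0158] y [-0.0998 -0.0457]
side plate 693 slopes [-0.0047 -0.0048] med [-0.0006 -0.1253  0.0214] x range [-0.0374  0.0372] y [-0.1447 -0.1055]
side plate2 939 slopes [0.0021 0.0003] med [-0.0209 -0.0867  0.0216] x range [-0.0379  0.0375] y [-0.1438 -0.022 ]
weight 0.5 [0.61733977 0.20646171 0.04397545]
top foot top 2 slopes [-0.0679  0.0027] med [ 0.0048 -0.0979  0.0364] x range [0.0032 0.0063] y [-0.098  -0.0977]
top plate 143 slopes [-0.0068 -0.0184] med [ 0.0091 -0.1333  0.0196] x range [-0.017   0.0372] y [-0.1448 -0.1082]
top plate2 36 slopes [ 0.1058 -0.0179] med [ 0.0287 -0.1339  0.0196] x range [0.0215 0.0375] y [-0.1434 -0.125 ]
weight 0.5 [0.62025943 0.2162901  0.05101468]
```

View pics/s5z.png

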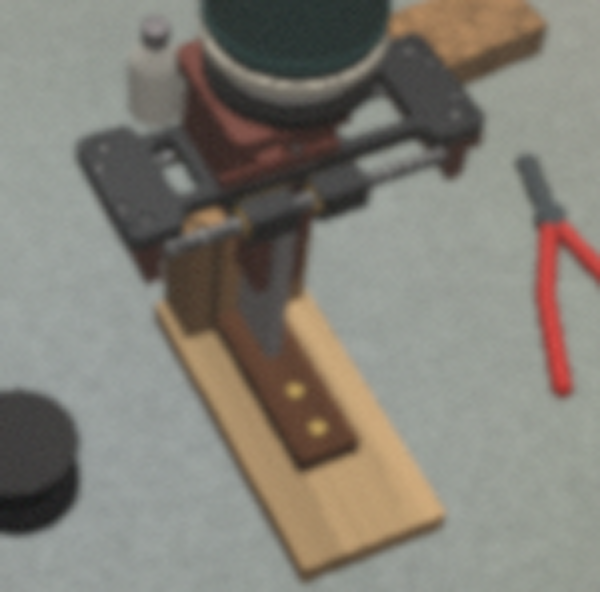

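View pics/top5.png

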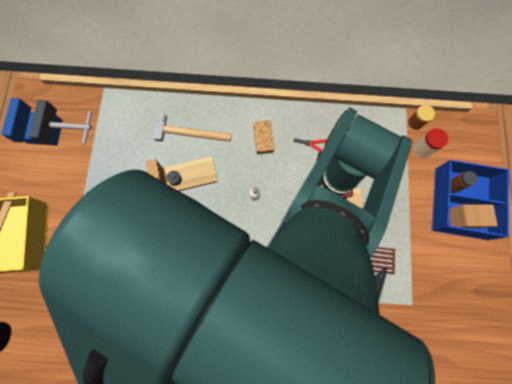

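Centred and seated to within noise. I'll average a few frames to check the slight apparent foot tilt.

```bash
cat > tilt.py <<'E'
from p import *
def tilt(n=10):
    acc=[]
    for _ in range(n):
        d=capture("side");acc.append(d["range_z"].astype(float))
    A=np.stack(acc);A[A<=0]=np.nan
    d["range_z"]=np.nan_to_num(np.nanmedian(A,0));W=cloud(d)
    c=np.array([.587,-.202]);x=np.array([y[1],-y[0]]);a=(W[...,:2]-c)@x;b=(W[...,:2]-c)@y[:2];z=W[...,2]
    print("pix std mm",1e3*np.nanmean(np.nanstd(A,0)))
    for lo,hi in((-.097,-.085),(-.085,-.07),(-.07,-.055),(-.055,-.042)):
        f=(abs(z-.037)<.005)&(abs(a)<.014)&(b>lo)&(b<hi);p=(abs(z-.021)<.005)&(abs(a)<.037)&(abs(a)>.021)&(b>lo)&(b<hi)
        print(lo,"foot",round(1e3*z[f].mean(),2),f.sum(),"plate",round(1e3*z[p].mean(),2),p.sum(),"diff",round(1e3*(z[f].mean()-z[p].mean()),2))
    f=(abs(z-.037)<.005)&(b<-.045)&(b>-.097)&(abs(a)<.025)
    s=np.linalg.lstsq(np.c_[a[f],b[f],np.ones(f.sum())],z[f],rcond=None)[0];print("slopes",s.round(4))
    st("tilt")
E
python3 -c "
from tilt import *
tilt()"
```

```text
pix std mm 2.2326961813177713
-0.097 foot 38.02 74 plate 21.53 79 diff 16.48
-0.085 foot 37.95 92 plate 21.48 97 diff 16.47
-0.07 foot 37.99 88 plate 21.59 99 diff 16.4
-0.055 foot 37.7 74 plate 21.62 82 diff 16.08
slopes [ 0.0113 -0.0047  0.0375]
tilt heel y mm 0.41 under 19.85 Fy,z -7.14 5.89 T [-1.1   0.17  0.08] 15.57
```

```bash
python3 - <<'E'
from tilt import *
print("ori",np.round(current_orientation(),4),"cmd",np.round(q(5),4))
base=np.array(current_position())
# back off push, press down more
t=base-.0006*y-[0,0,.0010]
servo_line(t.tolist(),q(5.),rate=.01);st("a")
t=t-[0,0,.0008]
servo_line(t.tolist(),q(5.),rate=.01);st("b")
tilt(20)
print("ori",np.round(current_orientation(),4))
E
```

```text
ori [ 0.999   0.0443 -0.0015  0.0024] cmd [0.999  0.0436 0.     0.    ]
a heel y mm -0.04 under 19.76 Fy,z 0.92 13.86 T [-0.01  0.55  0.11] 16.22
b heel y mm -0.05 under 19.74 Fy,z 1.76 20.12 T [0.19 0.93 0.12] 16.67
pix std mm 2.3264093479735046
-0.097 foot 37.6 74 plate 21.53 81 diff 16.07
-0.085 foot 37.59 91 plate 21.56 99 diff 16.03
-0.07 foot 37.58 89 plate 21.55 96 diff 16.03
-0.055 foot 37.53 76 plate 21.6 84 diff 15.94
slopes [ 0.0243 -0.0011  0.0374]
tilt heel y mm -0.05 under 19.73 Fy,z 1.79 19.51 T [0.15 0.91 0.09] 17.87
ori [ 9.99e-01  4.38e-02 -0.00e+00  1.00e-04]
```

The tilt was real. With a 7 N push near the post's top edge, the arm gave about 6 mrad and the toe lifted about 0.4 mm. Unloaded in y, the foot lies flat (16.0 mm above the plate). I'll push again, gently, with a small counter-rotation and a firmer down force.

```bash
cat >> tilt.py <<'E'
from scipy.spatial.transform import Rotation as R
X=np.r_[y[1],-y[0],0]
def qt(th): return (R.from_rotvec(X*th)*R.from_quat(q(5.))).as_quat().tolist()
def pitch():  # actual pitch about square x, mrad
    return 1e3*float((R.from_quat(current_orientation())*R.from_quat(q(5.)).inv()).as_rotvec()@X)
c0=np.r_[.5875,-.202,0]
def cmd(hy,under,th):
    t=c0+(hy-GY)*y; t[2]=GZ+under
    servo_line(t.tolist(),qt(th),rate=.01)
E
python3 - <<'E'
from tilt import *
cmd(-.0001,.0191,.002);f=st("0");print(pitch())
for k in range(1,9):
    cmd(-.0001+.0003*k,.0191,.002+.0007*k);f=st(k);print(" pitch",round(pitch(),2),"cmd",-.1+.3*k)
    if f@y<-4.5: break
tilt(16)
E
```

```text
0 heel y mm 0.07 under 19.77 Fy,z 1.72 12.99 T [-0.5   0.56 -0.1 ] 18.33
1.9249322011509762
1 heel y mm 0.14 under 19.76 Fy,z 0.82 12.69 T [-0.74  0.59 -0.15] 18.78
 pitch 2.17 cmd 0.19999999999999998
2 heel y mm 0.13 under 19.76 Fy,z 0.62 12.42 T [-0.9   0.61 -0.11] 19.23
 pitch 2.43 cmd 0.5
3 heel y mm 0.18 under 19.73 Fy,z -0.47 11.62 T [-0.99  0.62 -0.14] 19.68
 pitch 2.71 cmd 0.7999999999999999
4 heel y mm 0.21 under 19.75 Fy,z -1.39 11.6 T [-1.19  0.6  -0.13] 20.13
 pitch 2.99 cmd 1.0999999999999999
5 heel y mm 0.23 under 19.75 Fy,z -2.45 11.32 T [-1.24  0.67 -0.17] 20.58
 pitch 3.3 cmd 1.4
6 heel y mm 0.25 under 19.75 Fy,z -3.06 10.95 T [-1.43  0.64 -0.15] 21.03
 pitch 3.58 cmd 1.6999999999999997
7 heel y mm 0.34 under 19.74 Fy,z -4.27 10.49 T [-1.49  0.65 -0.14] 21.48
 pitch 4.01 cmd 2.0
8 heel y mm 0.56 under 19.77 Fy,z -3.7 10.32 T [-1.52  0.63 -0.12] 21.93
 pitch 4.58 cmd 2.3
pix std mm 2.3030929669618074
-0.097 foot 37.57 76 plate 21.47 82 diff 16.1
-0.085 foot 37.58 90 plate 21.63 100 diff 15.95
-0.07 foot 37.71 89 plate 21.59 96 diff 16.12
-0.055 foot 37.43 73 plate 21.51 80 diff 15.92
slopes [ 0.0187 -0.0004  0.0375]
tilt heel y mm 0.57 under 19.75 Fy,z -3.97 10.4 T [-1.5   0.62 -0.11] 22.93
```

```bash
python3 - <<'E'
from tilt import *
print(F().round(2),"x lateral act mm",1e3*float((np.array(current_position())-c0)@X),"roll mrad",1e3*(R.from_quat(current_orientation())*R.from_quat(q(5.)).inv()).as_rotvec().round(5))
A=[]
for _ in range(12): d=capture("side");A.append(d["range_z"].astype(float))
A=np.stack(A);A[A<=0]=np.nan;d["range_z"]=np.nan_to_num(np.nanmedian(A,0));W=cloud(d)
a=(W-c0)@X;b=(W-c0)@y;z=W[...,2]
for lo in np.arange(-.018,.018,.004):
    f=(abs(z-.037)<.008)&(b<-.045)&(b>-.095)&(a>lo)&(a<lo+.004);print(round(lo,3),f.sum(),round(1e3*z[f].mean(),2))
# inner post face y in cloud, post visible left part; foot heel side
f=(z>.04)&(z<.11)&(a>-.034)&(a<-.02)&(abs(b)<.006);print("post face b",f.sum(),1e3*np.median(b[f]))
f=(z>.045)&(z<.09)&(abs(a)<.008)&(b<-.02)&(b>-.045);print("blade",f.sum(),1e3*np.median(a[f]),1e3*np.percentile(b[f],[2,50]))
f=(abs(z-.037)<.004)&(abs(a)<.012)&(b<-.08);print("toe",1e3*np.percentile(b[f],[1,3]))
E
```

```text
[-3.05 -4.21 10.34] x lateral act mm -0.37867416146748456 roll mrad [4.53 0.86 0.41]
-0.018 62 35.57
-0.014 43 37.52
-0.01 42 37.51
-0.006 45 37.79
-0.002 40 37.89
0.002 43 37.58
0.006 43 37.6
0.01 40 37.38
0.014 27 37.18
post face b 117 1.3116843060747978
blade 80 -3.967733799258648 [-35.19135113 -33.9761754 ]
toe [-98.95751561 -98.92562695]
```

The foot is flat in both directions. From toe to post face measures 100.2 mm against the 100 mm foot, so the blade is flush. I'll add a touch more y push and check that it doesn't move.

```bash
python3 - <<'E'
from tilt import *
for k in range(9,13):
    cmd(-.0001+.0003*k,.0190,.002+.0007*k);f=st(k);print(" pitch",round(pitch(),2))
    if f@y<-5.5: break
tilt(12)
print("gap",current_finger_gap())
A=[]
for _ in range(12): d=capture("side");A.append(d["range_z"].astype(float))
A=np.stack(A);A[A<=0]=np.nan;d["range_z"]=np.nan_to_num(np.nanmedian(A,0));W=cloud(d)
a=(W-c0)@X;b=(W-c0)@y;z=W[...,2]
f=(z>.04)&(z<.11)&(a>-.034)&(a<-.02)&(abs(b)<.006);print("post face b",f.sum(),1e3*np.median(b[f]))
# yaw / tilt of blade left face & rear edge vs height
for lo in(.045,.06,.075):
    f=(z>lo)&(z<lo+.015)&(abs(a)<.008)&(b<-.025)&(b>-.045);print("blade rear",lo,f.sum(),1e3*np.percentile(b[f],[5,20,50]).round(4))
f=(abs(z-.037)<.004)&(abs(a)<.012)&(b<-.08);print("toe",1e3*np.percentile(b[f],[1,3]))
cv2.imwrite("pics/s6z.png",cv2.resize(d["image"][180:330,220:370],None,fx=4,fy=4,interpolation=cv2.INTER_CUBIC))
E
```

```text
9 heel y mm 0.63 under 19.74 Fy,z -4.76 10.88 T [-1.62  0.64 -0.12] 24.18
 pitch 4.84
10 heel y mm 0.66 under 19.74 Fy,z -5.69 10.4 T [-1.76  0.65 -0.06] 24.63
 pitch 5.13
pix std mm 2.26468397817686
-0.097 foot 37.52 75 plate 21.55 82 diff 15.97
-0.085 foot 37.54 91 plate 21.43 98 diff 16.11
-0.07 foot 37.69 90 plate 21.61 96 diff 16.09
-0.055 foot 37.32 74 plate 21.61 78 diff 15.71
slopes [0.0205 0.0006 0.0374]
tilt heel y mm 0.67 under 19.76 Fy,z -5.29 10.17 T [-1.8   0.69 -0.08] 25.43
gap 0.007754745314439999
post face b 129 1.4036121469028295
blade rear 0.045 21 [-35.  -35.  -34.6]
blade rear 0.06 25 [-35.  -34.7 -34.4]
blade rear 0.075 22 [-35.1 -34.8 -34.5]
toe [-98.99638535 -98.79326086]
```

View pics/s6z.png

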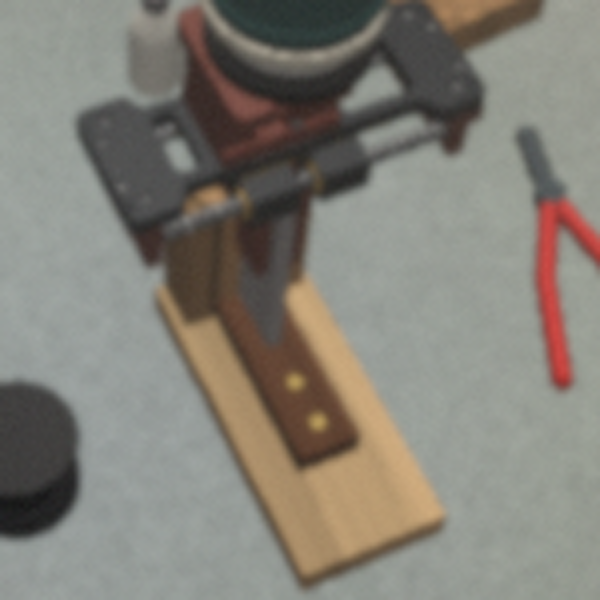

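The square sits in the corner, foot flat and parallel to the plate (zoom 285,390), and the blade is vertical against the post. The push holds steady at about 5 N in y and 10 N in z. Handing in.

```bash
python3 - <<'E'
from tilt import *
st("final"); close_job()
E
```

```text
final heel y mm 0.63 under 19.72 Fy,z -5.54 10.43 T [-1.72  0.68 -0.12] 26.23
the job is handed in; nothing more can be done
```

I gripped the wooden try square by its blade and seated it in the inside corner of the joint without the weight. I handed the job in at about 26 s, still gripping it and pressing about 5.5 N against the post and 10 N on the plate.

- **Foot flat:** its top measured 15.7–16.1 mm above the plate along its length (nominal 16), with no lengthwise slope beyond the noise.
- **Blade flush:** it stood vertical. Toe to post face measured about 100.3 mm for the 100 mm foot, and blade rear edge to post face about 36.4 mm for the 36 mm blade. Any gap is within measurement error.
- **Position:** it sits within about 1–2 mm of the middle of the post and was set to the plate's direction, measured as 5°.
- **Problem on the way:** the first 7 N push lifted the toe about 0.4 mm. I backed off and pushed again with a small counter-rotation and more down force, and the later checks showed it flat.
- **Disagreements:**
  - The two cameras differ by about 2.5 mm in absolute position.
  - A side force of about 3 N, against neither surface, showed in the last detailed force reading and was left in.
  - The top camera could not see the joint at the end, so the final checks rest on the side camera and the force readings.
- **Weight:** at the mid-job check (about 15 s) the top camera saw it where it started. The side camera's reading had moved by about 8 mm with the arm partly in its view. I did not re-measure it at the end, but the arm never went near it.

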